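# Stow the skewers and lock the drawer for the road

### The job

Get the camper's galley ready to drive: slide the red lock clear of the drawer, pull the drawer fully out, and move every orange-handled skewer from the wooden stand into it, lying down (the basting brush stays in the stand). Then push the drawer fully shut and slide the lock fully home so that it holds the drawer again; leave the other things on the counter where they stand.

Things in the scene. Friction and masses are not known exactly. Their poses are not given: they have to be found in the camera images.
- unit: low grey drawer unit fixed to the counter, 250 deep (x), 320 wide (y), 100 high. Origin: on the counter, in the plane of its front face, mid-width. Its +x points into the unit, z up. The drawer, 250 wide, is centred at unit y = +25. The underside of the unit's top is 71 above the drawer's floor: what sticks up higher jams against it. A lock sits before its -y end, a salt shaker stands on top.
- drawer (a joint): plywood-fronted drawer, m: 0 shut, grows to 0.14 as it comes out along the unit's -x; about 2 N of rubbing, stays where left. Front 14 thick, 95 high, ahead of the unit's face; side walls 6 thick, up to 56 above the counter; inside 238 wide (y), 214 deep (x), of which the front 140 comes clear of the unit.
- drawer_floor (a point): point on the drawer's inner floor (14 above the counter), mid-width, 65 behind the inside of its front, moving with it. Axes as the unit's.
- drawer_pull (a point): middle of the drawer's steel bar handle: bar 10 x 10, 110 long along the unit's y, 70 above the counter, its centre 42 ahead of the drawer's front; open above and below.
- lock (a joint): red lock slide, m: 0 locked, grows to 0.036 as it slides along the unit's -y, away from the drawer; about 1.5 N of rubbing, stays where left. At 0 its tongue overlaps the drawer's front by 22, 5 ahead of it, and stops it from coming out; beyond 0.023 the drawer is free. While the drawer is out the lock must stay clear, or the drawer cannot shut.
- lock_tab (a point): in the upper part of the lock's upright red finger tab, 126 above the counter, moving with it. The tab is 16 (unit x) x 24 (unit y), its top 144 above the counter; the unit's top beside it is at 100.
- stand: dark wood skewer stand fixed to the counter, 70 (x) x 260 (y) x 82 high; origin under its centre; five square wells 15 x 15, 70 deep, in a row along its y, 50 apart, the middle one at the origin.
- brush: basting brush standing in one well of the stand, bristles up: black stick and grip, white head 26 wide, 180 long in all; origin at its lower end, z along it to the head. It stays where it is.
- skewer1: short grill skewer, 160 long: square orange handle 16 x 16 x 80 with a flat steel blade 9 x 5 below it. Origin at the blade's tip; z along it towards the handle's end (blade and handle meet at z = 80, handle centre at z = 120); x and y square to the handle's faces. About 45 g. Starts blade down in a well, leaning a few degrees. May be absent.
- skewer2: short grill skewer, 160 long: square orange handle 16 x 16 x 80 with a flat steel blade 9 x 5 below it. Origin at the blade's tip; z along it towards the handle's end (blade and handle meet at z = 80, handle centre at z = 120); x and y square to the handle's faces. About 45 g. Starts blade down in a well, leaning a few degrees. May be absent.
- skewer3: short grill skewer, 160 long: square orange handle 16 x 16 x 80 with a flat steel blade 9 x 5 below it. Origin at the blade's tip; z along it towards the handle's end (blade and handle meet at z = 80, handle centre at z = 120); x and y square to the handle's faces. About 45 g. Starts blade down in a well, leaning a few degrees. May be absent.
- skewer4: short grill skewer, 160 long: square orange handle 16 x 16 x 80 with a flat steel blade 9 x 5 below it. Origin at the blade's tip; z along it towards the handle's end (blade and handle meet at z = 80, handle centre at z = 120); x and y square to the handle's faces. About 45 g. Starts blade down in a well, leaning a few degrees. May be absent.
- soap: amber soap bottle, 60 wide, 190 high; origin under its centre; a bystander
- jar1: amber jar with a yellow cap, 70 wide, 100 high; origin under its centre; a bystander
- jar2: amber jar with an orange cap, 70 wide, 100 high; origin under its centre; a bystander
- mug: blue mug, 76 wide, 85 high, handle at its +y; origin under its centre; a bystander
- sponge: green sponge block 100 x 65 x 28; origin under its centre; a bystander
- salt: white salt shaker 42 wide, 75 high, on the drawer unit; origin under its centre; a bystander

How it is judged (in metres and radians):
On the way, in this order (a step that is already met when the one before it is completed fails the run):
1. the lock is slid clear (value of joint lock above 0.026 m), for 0.2 s.
2. the drawer is pulled out (value of joint drawer above 0.12 m), for 0.2 s.
3. every skewer lies in the drawer, let go, while it is still out (x of skewer1 in the frame of drawer_floor between -0.075 and 0.16 m and y of skewer1 in the frame of drawer_floor between -0.125 and 0.125 m and z of skewer1 in the frame of drawer_floor between -0.005 and 0.055 m and angle between skewer1's own z axis and vertical between 1.1 and 2.04 rad and contact force between the fingers and skewer1 below 0.2 N and x of skewer2 in the frame of drawer_floor between -0.075 and 0.16 m and y of skewer2 in the frame of drawer_floor between -0.125 and 0.125 m and z of skewer2 in the frame of drawer_floor between -0.005 and 0.055 m and angle between skewer2's own z axis and vertical between 1.1 and 2.04 rad and contact force between the fingers and skewer2 below 0.2 N and x of skewer3 in the frame of drawer_floor between -0.075 and 0.16 m and y of skewer3 in the frame of drawer_floor between -0.125 and 0.125 m and z of skewer3 in the frame of drawer_floor between -0.005 and 0.055 m and angle between skewer3's own z axis and vertical between 1.1 and 2.04 rad and contact force between the fingers and skewer3 below 0.2 N and x of skewer4 in the frame of drawer_floor between -0.075 and 0.16 m and y of skewer4 in the frame of drawer_floor between -0.125 and 0.125 m and z of skewer4 in the frame of drawer_floor between -0.005 and 0.055 m and angle between skewer4's own z axis and vertical between 1.1 and 2.04 rad and contact force between the fingers and skewer4 below 0.2 N and value of joint drawer above 0.05 m), for 0.3 s.
4. the drawer is pushed shut (value of joint drawer below 0.008 m), for 0.2 s.
5. the lock is slid home (value of joint lock below 0.008 m), for 0.2 s.
At the end, for the whole second after the job is handed in: The drawer is shut (within 8 mm) and the lock home (within 8 mm); every skewer lies at rest inside the drawer (its tip within the drawer's walls and less than 55 mm above its floor, within 27 degrees of level); the basting brush still stands in the stand (x of skewer1 in the frame of drawer_floor between -0.075 and 0.16 m and y of skewer1 in the frame of drawer_floor between -0.125 and 0.125 m and z of skewer1 in the frame of drawer_floor between -0.005 and 0.055 m and angle between skewer1's own z axis and vertical between 1.1 and 2.04 rad and x of skewer2 in the frame of drawer_floor between -0.075 and 0.16 m and y of skewer2 in the frame of drawer_floor between -0.125 and 0.125 m and z of skewer2 in the frame of drawer_floor between -0.005 and 0.055 m and angle between skewer2's own z axis and vertical between 1.1 and 2.04 rad and x of skewer3 in the frame of drawer_floor between -0.075 and 0.16 m and y of skewer3 in the frame of drawer_floor between -0.125 and 0.125 m and z of skewer3 in the frame of drawer_floor between -0.005 and 0.055 m and angle between skewer3's own z axis and vertical between 1.1 and 2.04 rad and x of skewer4 in the frame of drawer_floor between -0.075 and 0.16 m and y of skewer4 in the frame of drawer_floor between -0.125 and 0.125 m and z of skewer4 in the frame of drawer_floor between -0.005 and 0.055 m and angle between skewer4's own z axis and vertical between 1.1 and 2.04 rad and value of joint each of drawer, lock below 0.008 m and z of brush in the frame of stand below 0.035 m and horizontal distance between brush and stand below 0.125 m and linear speed of each of skewer1, skewer2, skewer3, skewer4 below 0.02 m/s); the robot touches nothing.
It fails at once if a bystander on the counter is shifted by more than 4 cm or tipped over (distance of any of soap, jar1, jar2, mug, sponge, salt from where it was at the start of the episode above 0.04 m or angle between any of soap, jar1, jar2, mug, sponge, salt's own z axis and vertical above 0.5 rad).
It fails at once if the basting brush is taken out of the stand (z of brush in the frame of stand above 0.07 m or horizontal distance between brush and stand above 0.13 m).
Of skewer1, skewer2, skewer3, skewer4 only 3 to 4 are there at a start; the rules pass over those that are not, and their reading is None.
At some moment in a run one of skewer1, skewer2, skewer3, skewer4 may be knocked a few centimetres aside while the robot is not near it.
Once in a run the grip may slacken for a moment while it holds something.
It also fails if it takes over 208 s, if anything falls off the work surface, if the arm or the gripper's body presses on something with over 40 N, if the wrist force passes 120 N, or if a joint passes its speed limit or range.

### The arm

A 6-joint arm with a two-finger parallel gripper is mounted at the origin on the work surface. World frame = base frame: x ahead of the robot, y to its left, z up, the work surface at z = 0. Lengths are in m, angles in degrees, forces in N, time in s.
With the tool pointing down it reaches from about 0.35 to 0.725 m from the base axis. Payload 6 kg.
Tool frame: the origin (TCP) lies at the centre of the arm's flange, where the gripper is bolted on; the fingertips stand 173 mm ahead of it and the grasp point (between the pads) lies 155 mm ahead of it; z points along the fingers, y is the line along which they close (so a half turn about z gives the same grasp; the last joint's range is limited). The gripper opens to 85 mm and grips with 20 to 120 N. Pads are 22 mm wide; open, the fingers measure 114 mm over their backs; the gripper's body (76 mm by 85 mm) begins 54 mm behind the grasp point. The pads swing forward as they close: fully open they stand 13 mm farther back than shut.
Start: joints at [19.12, 2.303, 4.859, 0, -92.561, -19.12], TCP at [0.6, 0, 0.405] pointing down, gripper open.
Joint ranges: [-146.85, 146.85], [-73.84, 115.35], [-62.03, 85.46], [-188.31, 113.3], [-161.28, -10.13], [-171.36, 171.36]. Speed limits (degrees/s): [147.25, 147.25, 172.46, 180, 180, 180].

### API

Orientations are given as [roll, pitch, yaw] about the fixed x, y, z axes, in that order (R = Rz(yaw) Ry(pitch) Rx(roll)).
In Python, from plant import * gives the robot as it stands.
- The arm moves only by the tool carry_out, never from a script. Its argument "steps" is a list of rows, each a list of 3 entries, a list of its own where there are three numbers: the turn, a rotation vector about the tool's x, y, z in degrees, then the shift along the tool's x, y, z in mm, then the finger opening in mm, from 0 to 85.4. In form: [[[ax, ay, az], [x, y, z], claw], ...]. A call has 1 to 20 rows; each row is the pose to reach, as a shift and turn from the pose commanded when the call began, along the tool's axes at that moment; what a row does not reach only later rows make up. A row lasts 1/10 s, in which the tool goes at most 50 mm and 8.59 degrees, less where a joint would pass 70% of its speed; a pose out of reach is approached as far as the arm can. A call with a gripper value outside its range is refused whole. The fingers move at their own pace and stop on an object; the grip force is fixed at half the most. Time passes only in rows, so rows that repeat a pose let the fingers close. It gives the time, the measured TCP pose, the force, the opening and the grip force at its end, in the units of the state.
- get_obs(): the state, without advancing time (a new reading comes with each control period).
- capture(name): name is "scene" or "side" or "wrist"; returns the picture (384x512x3 uint8, red, green, blue); there is no depth.
- calibration(name): a dict with "camera_matrix" (3x3 intrinsics, pixels), "xyz" and "rotation" of the camera in the world. Camera axes: x right, y down, z forward; pixel columns grow to the right and rows downward; lengths in m; the calibration is good to about 2 mm. A picture is of the moment at which its call begins: read the wrist's pose just before it. calibration takes no time and is no camera call; for the wrist camera it gives the pose at the moment of the call.
- finish_job(): hands the job in; it is judged then, once.
The state is a dict: "t": time; "joint_pos": joint angles; "dq": joint speeds; "effort": joint torques, N m; "tcp_pos": TCP position; "eef_rot": TCP orientation; "force": force on the tool from outside, world axes, zero at the start; "moment": the same for the moment, N m; "finger_gap": finger opening in m; "grasp_force": force on a finger pad.
Only numpy, scipy, OpenCV 4.12 (cv2) and the standard library are available. Lean on these libraries where they do the work, as an engineer would, in place of code of your own. Each camera call takes 0.05 s, during which the arm holds its last target. There are 200 camera calls.

## Working session

There is one attempt and no reset: what is moved stays moved. The work goes in short steps, Python scripts to look and compute and a tool call to move; the robot and the scene stay as the last step left them, time stands still between calls to the robot, and variables do not carry over. Pictures are saved under pics/ and viewed, at most 16 in all, crops included, and the job is handed in when it is done.

Besides the shell and the picture viewer there is one more tool, called as name([rows], argument=value, ...), one row to a line, values as JSON. carry_out: Moves the arm, as the interface text tells. Its arguments: {"type":"object","properties":{"steps":{"type":"array"}},"required":["steps"]}

```bash
ls; mkdir -p pics; python3 - <<'E'
from plant import *
import cv2,numpy as np
o=get_obs();print(o)
for n in("scene","side"):
    im=capture(n);cv2.imwrite(f"pics/{n}0.png",cv2.cvtColor(im,cv2.COLOR_RGB2BGR));c=calibration(n);print(n,c)
c=calibration("wrist");im=capture("wrist");cv2.imwrite("pics/wrist0.png",cv2.cvtColor(im,cv2.COLOR_RGB2BGR));print(c)
E
```

```text
pics
{'t': 0.0, 'joint_pos': array([ 1.91188432e+01,  2.33860138e+00,  4.80121489e+00, -2.66323476e-02,
       -9.25593057e+01, -1.91197964e+01]), 'dq': array([ 0.02056054,  0.08287058,  0.00573261,  0.07182645,  0.03183993,
       -0.00737449]), 'effort': array([-7.27207535e-04, -3.68200672e+01,  3.47413230e+01,  6.93227157e+00,
       -5.48646509e-03, -9.47124363e-06]), 'tcp_pos': array([5.99982367e-01, 9.73256420e-05, 4.03668218e-01]), 'eef_rot': array([ 1.79899927e+02, -6.53093139e-03, -8.99997807e+01]), 'force': array([-0.34549044, -0.26342866,  0.14813373]), 'moment': array([ 0.00145363, -0.00608454, -0.05299564]), 'grasp_force': 0.0, 'finger_gap': 0.08538413265663382}
scene {'camera_matrix': array([[462.86293116,   0.        , 244.58347338],
       [  0.        , 462.86293116, 185.23167577],
       [  0.        ,   0.        ,   1.        ]]), 'xyz': array([1.13670985, 0.76247828, 1.2919839 ]), 'rotation': array([-138.91578877,   -0.93737846,  144.36856369])}
side {'camera_matrix': array([[355.64661036,   0.        , 250.74934278],
       [  0.        , 355.64661036, 188.04882785],
       [  0.        ,   0.        ,   1.        ]]), 'xyz': array([-0.01748858,  0.46998936,  0.65350639]), 'rotation': array([-125.75587481,   -0.84612177, -135.02168445])}
{'camera_matrix': array([[301.87675439,   0.        , 259.99389109],
       [  0.        , 301.87675439, 189.08853251],
       [  0.        ,   0.        ,   1.        ]]), 'xyz': array([ 0.60007475, -0.08433131,  0.3739498 ]), 'rotation': array([ 1.60833428e+02, -2.85979306e-02, -1.79994110e+02])}
```

View pics/scene0.png

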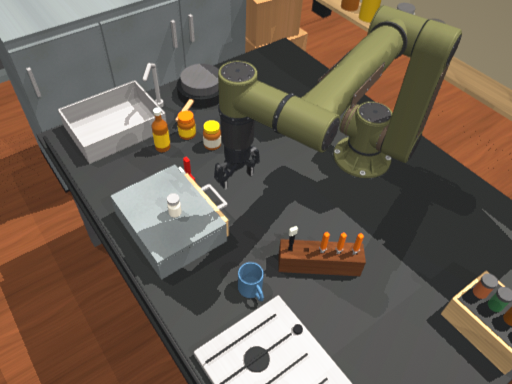

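View pics/side0.png

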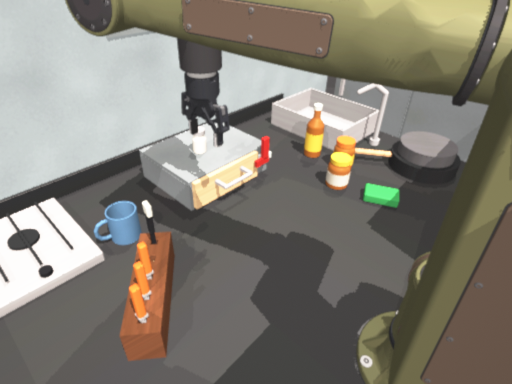

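Scene: unit around (170,215), red lock (187,165), handle (215,197). Stand is at (320,258), with the brush (293,232) and three skewers (326,240), (342,240), (360,240). I'll zoom in to get corners.

```bash
cat > h.py <<'E'
import numpy as np,cv2
from scipy.spatial.transform import Rotation as R
def cam(c): return c["camera_matrix"],np.array(c["xyz"]),R.from_euler("xyz",c["rotation"],degrees=True).as_matrix()
def hit(c,uv,z):
    K,p,M=cam(c);d=M@np.linalg.solve(K,[uv[0],uv[1],1.]);return p+d*(z-p[2])/d[2]
def proj(c,P):
    K,p,M=cam(c);q=(np.atleast_2d(P)-p)@M@K.T;return q[:,:2]/q[:,2:]
def tri(cs,uvs):
    A=[];b=[]
    for c,uv in zip(cs,uvs):
        K,p,M=cam(c);d=M@np.linalg.solve(K,[uv[0],uv[1],1.]);d/=np.linalg.norm(d);Q=np.eye(3)-np.outer(d,d);A.append(Q);b.append(Q@p)
    A=np.vstack(A);b=np.hstack(b);x=np.linalg.lstsq(A,b,rcond=None)[0];return x,np.linalg.norm(A@x-b)
def save(im,n,box=None,s=1):
    if box: im=im[box[1]:box[3],box[0]:box[2]]
    cv2.imwrite(n,cv2.cvtColor(cv2.resize(im,None,fx=s,fy=s,interpolation=cv2.INTER_CUBIC),cv2.COLOR_RGB2BGR))
E
python3 - <<'E'
import cv2,numpy as np
s=cv2.imread("pics/scene0.png");d=cv2.imread("pics/side0.png")
f=lambda i,x,y,w,h,k:cv2.resize(i[y:y+h,x:x+w],None,fx=k,fy=k,interpolation=cv2.INTER_CUBIC)
a=np.hstack([f(s,105,150,133,130,3),f(s,265,215,110,130,3)]);cv2.imwrite("pics/s0z.png",a);print(a.shape)
a=np.hstack([f(d,135,110,140,95,3),np.zeros((285,6,3),np.uint8)]);b=f(d,90,190,100,175,3);c=np.zeros((525,426+300,3),np.uint8);c[:285,:426]=a;c[:,426:]=b;cv2.imwrite("pics/d0z.png",c);print(c.shape)
E
```

```text
(390, 729, 3)
(525, 726, 3)
```

View pics/s0z.png

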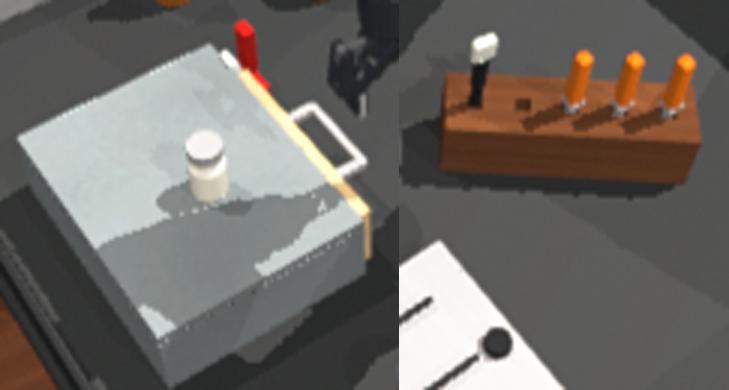

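View pics/d0z.png

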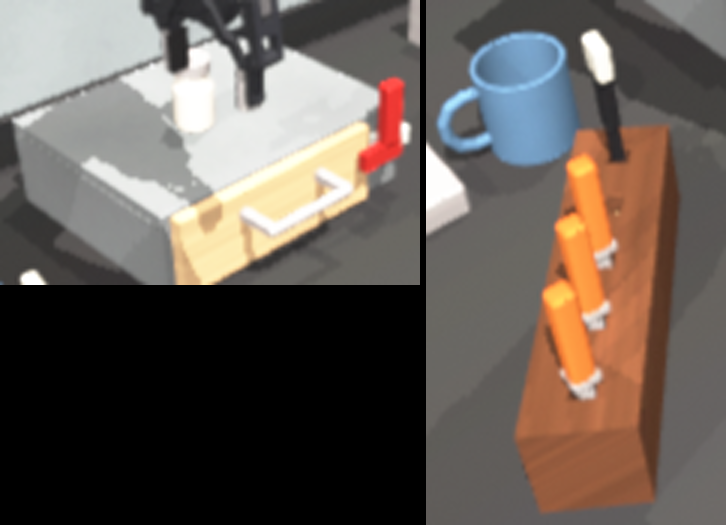

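```bash
python3 - <<'E'
from plant import *
from h import *
from scipy.optimize import least_squares
S,D=calibration("scene"),calibration("side")
def show(n,a,b): 
    x,r=tri([S,D],[a,b]);print(n,x.round(4),round(r,4));return x
for i,(a,b,c,d) in enumerate([((326.7,234),(141,244.3),(323.7,248.3),(149.7,270)),((343.3,234),(137.7,264),(341,249.3),(147,291.7)),((360.7,235),(133.3,286.7),(357,249.3),(142.3,315.7))]):
    show(f"top{i}",a,b);show(f"bot{i}",c,d)
show("tab",(186.7,158),(265.7,137.3));show("bar1",(209,185),(251.7,172.7));show("bar2",(226.7,203.3),(225,186.7))
# unit fit
L=[]
def fit(obs,g):
    def f(p):
        c,s=np.cos(p[2]),np.sin(p[2]);e=[]
        for cm,P,uv in obs:
            w=[p[0]+c*P[0]-s*P[1],p[1]+s*P[0]+c*P[1],P[2]];e.append(proj(cm,w)[0]-uv)
        return np.ravel(e)
    r=least_squares(f,g,loss="soft_l1");print(r.x[:2].round(4),np.degrees(r.x[2]).round(2));print(f(r.x).reshape(-1,2).round(1).tolist());return r.x
for c,uv in[(S,(174.3,165.3)),(S,(111.7,196)),(S,(159,263.3)),(S,(227.3,220.7))]:print(hit(c,uv,.1).round(3))
for c,uv in[(S,(280.3,240)),(S,(279.3,262.7)),(S,(365.3,261.7)),(S,(362,244)),(D,(144,232.7)),(D,(170.7,232.7)),(D,(121.3,335)),(D,(163,334))]:print(hit(c,uv,.082).round(3))
E
```

```text
top0 [0.4648 0.2714 0.172 ] 0.002
bot0 [0.4629 0.2696 0.0967] 0.0066
top1 [0.4252 0.3009 0.1728] 0.0008
bot1 [0.4212 0.3021 0.0956] 0.007
top2 [0.3857 0.3327 0.1733] 0.0014
bot2 [0.3818 0.3336 0.0965] 0.0033
tab [ 0.6309 -0.2541  0.1462] 0.0001
bar1 [ 0.6013 -0.1645  0.0709] 0.0014
bar2 [ 0.5989 -0.0572  0.075 ] 0.0
[ 0.665 -0.289  0.1  ]
[ 0.906 -0.285  0.1  ]
[0.903 0.034 0.1  ]
[0.649 0.02  0.1  ]
[0.547 0.167 0.082]
[0.601 0.23  0.082]
[0.384 0.378 0.082]
[0.346 0.326 0.082]
[0.584 0.208 0.082]
[0.541 0.163 0.082]
[0.385 0.374 0.082]
[0.336 0.321 0.082]
```

View pics/wrist0.png

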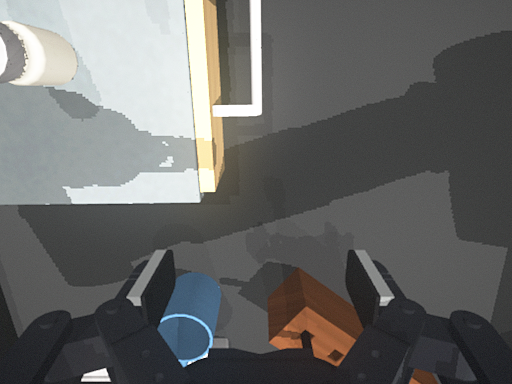

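Scene, side and wrist agree. The unit face is at x≈0.656 with yaw ≈1°, the bar centre is at (0.600,-0.111) and the lock tab at (0.631,-0.254). There are three skewers, at (0.465,0.271), (0.425,0.301) and (0.386,0.333). First I'll grip the lock tab along x.

carry_out([
  [[0,0,0],[50,-6,0],40],
  [[0,0,0],[100,-12,0],40],
  [[0,0,0],[150,-18,0],40],
  [[0,0,0],[200,-25,0],40],
  [[0,0,0],[240,-30,0],40],
  [[0,0,0],[254,-31,0],40],
  [[0,0,0],[254,-31,20],40],
  [[0,0,0],[254,-31,50],40],
  [[0,0,0],[254,-31,80],40],
  [[0,0,0],[254,-31,80],40],
  [[0,0,0],[254,-31,80],40],
])

```text
t: 1.25
tcp_pos: [0.6311, -0.2538, 0.325]
eef_rot: [179.9, -0.0, -90.0]
force: [-1.1, 0.7, 0.4]
finger_gap: 0.0399
grasp_force: 0.0
```

```bash
python3 - <<'E'
from plant import *
from h import *
o=get_obs();c=calibration("wrist");im=capture("wrist");save(im,"pics/w1.png");print(o["tcp_pos"],o["eef_rot"],o["joint_pos"].round(1))
hsv=cv2.cvtColor(im,cv2.COLOR_RGB2HSV);m=((hsv[...,0]<5)|(hsv[...,0]>174))&(hsv[...,1]>180)&(hsv[...,2]>80)
n,l,s,ct=cv2.connectedComponentsWithStats(m.astype(np.uint8))
for i in range(1,n):
    if s[i,4]>50:print(s[i],ct[i],hit(c,ct[i],.144))
print(proj(c,[.631,-.254,.144]))
E
```

```text
[ 0.63105999 -0.25377767  0.32504134] [ 1.79939368e+02 -4.02448258e-02 -8.99718560e+01] [ -5.1  14.7  10.3   0.  -85.6   5.1]
[239 222  27  37 903] [252.54042082 240.34883721] [ 0.63536833 -0.25514198  0.144     ]
[[260.28935524 242.15030355]]
```

View pics/w1.png

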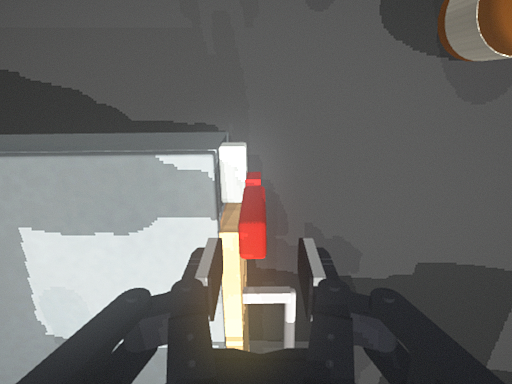

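The wrist view shows the red tab at columns 240–266, so x≈0.634. I'll correct by 3 mm, then descend, grip and slide.

carry_out([
  [[0,0,0],[0,-3,15],40],
  [[0,0,0],[0,-3,30],40],
  [[0,0,0],[0,-3,40],40],
  [[0,0,0],[0,-3,40],40],
  [[0,0,0],[0,-3,40],5],
  [[0,0,0],[0,-3,40],5],
  [[0,0,0],[0,-3,40],5],
  [[0,0,0],[0,-3,40],5],
  [[0,0,0],[0,-3,40],5],
  [[0,0,0],[0,-3,40],5],
])

```text
t: 2.3
tcp_pos: [0.6347, -0.2539, 0.2855]
eef_rot: [-179.8, -0.0, -89.9]
force: [5.1, -1.8, -1.1]
finger_gap: 0.0152
grasp_force: 61.1
```

carry_out([
  [[0,0,0],[5,0,0],5],
  [[0,0,0],[10,0,0],5],
  [[0,0,0],[15,0,0],5],
  [[0,0,0],[20,0,0],5],
  [[0,0,0],[25,0,0],5],
  [[0,0,0],[30,0,0],5],
  [[0,0,0],[34,0,0],5],
  [[0,0,0],[36,0,0],5],
  [[0,0,0],[36,0,0],5],
  [[0,0,0],[36,0,0],5],
])

```text
t: 3.3
tcp_pos: [0.635, -0.2893, 0.2855]
eef_rot: [-179.8, 0.0, -89.9]
force: [5.9, 1.5, -0.8]
finger_gap: 0.0151
grasp_force: 61.0
```

carry_out([
  [[0,0,0],[0,0,0],40],
  [[0,0,0],[0,0,0],40],
  [[0,0,0],[0,0,0],40],
  [[0,0,0],[0,0,-35],40],
  [[0,0,0],[0,0,-75],40],
  [[0,0,0],[-45,8,-75],40],
  [[0,0,0],[-90,16,-75],40],
  [[0,0,0],[-135,24,-75],40],
  [[0,0,0],[-179,32,-75],40],
  [[0,0,0],[-179,32,-75],40],
  [[0,0,0],[-179,32,-75],40],
])

```text
t: 4.4
tcp_pos: [0.6018, -0.1102, 0.3604]
eef_rot: [-180.0, -0.0, -89.9]
force: [0.0, 0.6, 0.0]
finger_gap: 0.0399
grasp_force: 0.0
```

```bash
python3 - <<'E'
from plant import *
from h import *
o=get_obs();c=calibration("wrist");im=capture("wrist");s=capture("side");S=calibration("side");print(o["tcp_pos"])
save(np.hstack([im[:,:],s[100:484,130:418]]),"pics/w2.png")
print(proj(c,[[.6,-.111,.075],[.6,-.166,.075],[.6,-.056,.075],[.642,-.236,.095],[.642,.014,.095]]).round(0))
E
```

```text
[ 0.6017719  -0.11015548  0.36038634]Traceback (most recent call last):
  File "<stdin>", line 4, in <module>
    return _nx.concatenate(arrs, 1, dtype=dtype, casting=casting)
           ~~~~~~~~~~~~~~~^^^^^^^^^^^^^^^^^^^^^^^^^^^^^^^^^^^^^^^
ValueError: all the input array dimensions except for the concatenation axis must match exactly, but along dimension 0, the array at index 0 has size 384 and the array at index 1 has size 284
```

```bash
python3 - <<'E'
from plant import *
from h import *
c=calibration("wrist");im=capture("wrist");save(im,"pics/w2.png")
print(proj(c,[[.6,-.111,.075],[.6,-.166,.075],[.6,-.056,.075],[.642,-.236,.095],[.642,.014,.095]]).round(0))
E
```

```text
[[263. 185.]
 [263. 123.]
 [263. 240.]
 [203.  23.]
 [219. 315.]]
```

View pics/w2.png

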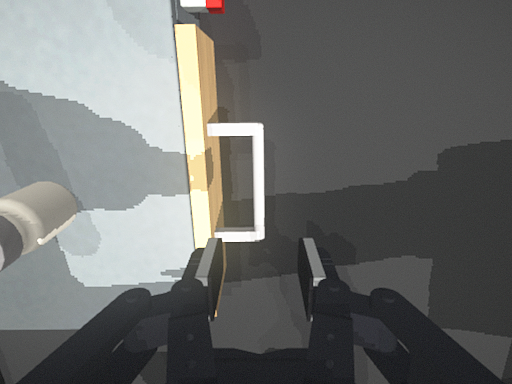

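The bar is at columns 254–265, rows 123–241, so x≈0.604 and y≈-0.111. The lock is out of the way at the top. Now I'll descend, grip and pull.

carry_out([
  [[0,0,0],[0,-2,30],30],
  [[0,0,0],[0,-2,60],30],
  [[0,0,0],[0,-2,90],30],
  [[0,0,0],[0,-2,115],30],
  [[0,0,0],[0,-2,135],30],
  [[0,0,0],[0,-2,135],30],
  [[0,0,0],[0,-2,135],3],
  [[0,0,0],[0,-2,135],3],
  [[0,0,0],[0,-2,135],3],
  [[0,0,0],[0,-2,135],3],
  [[0,0,0],[0,-2,135],3],
])

```text
t: 5.65
tcp_pos: [0.6038, -0.1118, 0.2245]
eef_rot: [180.0, -0.1, -90.0]
force: [-1.0, -6.2, -0.6]
finger_gap: 0.0089
grasp_force: 58.7
```

carry_out([
  [[0,0,0],[0,10,0],3],
  [[0,0,0],[0,20,0],3],
  [[0,0,0],[0,30,0],3],
  [[0,0,0],[0,40,0],3],
  [[0,0,0],[0,50,0],3],
  [[0,0,0],[0,60,0],3],
  [[0,0,0],[0,70,0],3],
  [[0,0,0],[1,80,0],3],
  [[0,0,0],[1,90,0],3],
  [[0,0,0],[1,100,0],3],
  [[0,0,0],[2,110,0],3],
  [[0,0,0],[2,120,0],3],
  [[0,0,0],[2,130,0],3],
  [[0,0,0],[2,137,0],3],
  [[0,0,0],[2,140,0],3],
  [[0,0,0],[2,140,0],3],
  [[0,0,0],[2,140,0],3],
])

```text
t: 7.35
tcp_pos: [0.4637, -0.1135, 0.2245]
eef_rot: [180.0, -0.1, -90.0]
force: [2.2, -7.3, -3.9]
finger_gap: 0.0087
grasp_force: 59.8
```

The drawer is out by about 0.140 m. I'll release, rise and re-measure the skewers, then plan a leaned grasp.

carry_out([
  [[0,0,0],[0,0,0],30],
  [[0,0,0],[0,0,0],30],
  [[0,0,0],[0,0,0],30],
  [[0,0,0],[0,0,-40],45],
  [[0,0,0],[0,0,-80],45],
  [[0,0,0],[0,0,-120],45],
  [[0,0,0],[0,0,-160],45],
  [[0,0,0],[0,0,-180],45],
  [[0,0,0],[0,0,-180],45],
])

```text
t: 8.25
tcp_pos: [0.4641, -0.113, 0.4088]
eef_rot: [-179.6, 0.0, -90.0]
force: [-0.4, 0.4, 0.0]
finger_gap: 0.0449
grasp_force: 0.0
```

```bash
cat >> h.py <<'E'
def orange(im,box):
    x0,y0,x1,y1=box;h=cv2.cvtColor(im[y0:y1,x0:x1],cv2.COLOR_RGB2HSV)
    m=((h[...,0]>8)&(h[...,0]<20)&(h[...,1]>215)&(h[...,2]>150)).astype(np.uint8)
    n,l,s,ct=cv2.connectedComponentsWithStats(m)
    return sorted([(round(ct[i][0]+x0,1),round(ct[i][1]+y0,1),int(s[i,4])) for i in range(1,n) if s[i,4]>25])
R0=R.from_euler("xyz",[180,0,-90],degrees=True)
def plan(o,grip,yaw,lean,back=0):
    """tool shift (mm) / turn (deg) from the present pose to grip point, turned by yaw about world z, leaned about tool y"""
    Rc=R.from_euler("xyz",o["eef_rot"],degrees=True);Rt=R.from_euler("z",yaw,degrees=True)*R0*R.from_euler("y",lean,degrees=True)
    tcp=np.array(grip)-Rt.apply([0,0,.155+back]);
    print("turn",(Rc.inv()*Rt).as_rotvec(degrees=True).round(1),"shift",(1000*Rc.inv().apply(tcp-o["tcp_pos"])).round(1),"tcp",tcp.round(3))
E
python3 - <<'E'
from plant import *
from h import *
for n in("scene","side"):
    r=cv2.cvtColor(cv2.imread(f"pics/{n}0.png"),cv2.COLOR_BGR2RGB);b=(265,215,390,300) if n=="scene" else (80,180,200,360)
    i=capture(n);print(n,orange(r,b),orange(i,b));save(i,f"pics/{n}1.png")
o=get_obs();print(o["tcp_pos"],o["joint_pos"].round(1))
g=[.386,.333,.137]
plan(o,g,53.6,45,.12);plan(o,g,53.6,45,0)
E
```

```text
scene [(np.float64(325.1), np.float64(240.3), 65), (np.float64(341.8), np.float64(240.8), 64), (np.float64(358.6), np.float64(241.7), 63)] [(np.float64(324.4), np.float64(241.2), 72), (np.float64(341.1), np.float64(241.7), 75), (np.float64(357.9), np.float64(242.4), 74)]
side [] []
[ 0.46401295 -0.11270063  0.404539  ] [ 10.6 -16.7 -12.4  -0.  -94.2 -10.6]
turn [ 21.   41.6 -50.7] shift [-561.1  234.4   73.5] tcp [0.229 0.448 0.331]
turn [ 21.   41.6 -50.7] shift [-510.7  166.1  158.3] tcp [0.298 0.398 0.247]
```

carry_out([
  [[6,12,-15],[-160,67,20],45],
  [[6,12,-15],[-160,67,20],45],
  [[6,12,-15],[-160,67,20],45],
  [[6,12,-15],[-160,67,20],45],
  [[21,41.6,-50.7],[-561,234,68],45],
  [[21,41.6,-50.7],[-561,234,68],45],
  [[21,41.6,-50.7],[-561,234,68],45],
  [[21,41.6,-50.7],[-561,234,68],45],
  [[21,41.6,-50.7],[-561,234,68],45],
  [[21,41.6,-50.7],[-561,234,68],45],
  [[21,41.6,-50.7],[-561,234,68],45],
  [[21,41.6,-50.7],[-561,234,68],45],
  [[21,41.6,-50.7],[-561,234,68],45],
  [[21,41.6,-50.7],[-561,234,68],45],
  [[21,41.6,-50.7],[-561,234,68],45],
  [[21,41.6,-50.7],[-561,234,68],45],
])

```text
t: 9.95
tcp_pos: [0.2302, 0.4473, 0.336]
eef_rot: [179.9, -45.0, -36.4]
force: [0.6, 0.1, 0.7]
finger_gap: 0.0449
grasp_force: 0.0
```

```bash
python3 - <<'E'
from plant import *
from h import *
o=get_obs();print(o["tcp_pos"],o["eef_rot"],o["joint_pos"].round(1))
c=calibration("wrist");im=capture("wrist");save(im,"pics/w3.png")
print(proj(c,[[.386,.333,.172],[.382,.333,.092],[.425,.301,.172],[.465,.271,.172]]).round(0))
g=[.386,.333,.137]
plan(o,g,53.6,45,.0)
E
```

```text
[0.23020714 0.44734229 0.33596999] [179.89838334 -45.02304504 -36.38202574] [  93.6   -6.2  -26.8   33.3 -100.3  -43.2]
[[260. 174.]
 [262. 215.]
 [263. 121.]
 [263.  77.]]
turn [ 0.1 -0.   0. ] shift [ -4.1  -0.6 122.3] tcp [0.298 0.398 0.247]
```

View pics/w3.png

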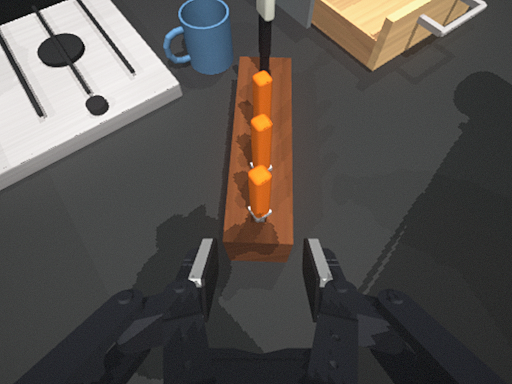

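The predicted skewer tops line up with the image: (260,176), (262,122) and (262,78). Now I'll approach along the tool axis and grip.

carry_out([
  [[0,0,0],[-4,0,40],45],
  [[0,0,0],[-4,0,70],45],
  [[0,0,0],[-4,0,95],45],
  [[0,0,0],[-4,0,120],45],
  [[0,0,0],[-4,0,120],45],
  [[0,0,0],[-4,0,120],5],
  [[0,0,0],[-4,0,120],5],
  [[0,0,0],[-4,0,120],5],
  [[0,0,0],[-4,0,120],5],
  [[0,0,0],[-4,0,120],5],
  [[0,0,0],[-4,0,120],5],
])

```text
t: 11.1
tcp_pos: [0.2958, 0.3998, 0.2502]
eef_rot: [-179.9, -45.0, -36.5]
force: [0.4, -0.0, 6.5]
finger_gap: 0.0192
grasp_force: 58.5
```

carry_out([
  [[0,0,0],[10,0,-10],5],
  [[0,0,0],[24,0,-24],5],
  [[0,0,0],[40,0,-40],5],
  [[0,0,0],[60,0,-60],5],
  [[0,0,0],[80,0,-80],5],
  [[0,0,0],[100,0,-100],5],
  [[0,0,0],[120,0,-120],5],
  [[0,0,0],[141,0,-141],5],
  [[0,0,0],[141,0,-141],5],
  [[0,0,0],[141,0,-141],5],
])

```text
t: 12.1
tcp_pos: [0.2959, 0.3992, 0.4488]
eef_rot: [-180.0, -44.9, -36.5]
force: [-0.2, -0.4, -1.2]
finger_gap: 0.0192
grasp_force: 58.6
```

```bash
python3 - <<'E'
from plant import *
from h import *
o=get_obs();print(o["tcp_pos"],o["eef_rot"],o["joint_pos"].round(1))
S=capture("side");save(S,"pics/side2.png")
plan(o,[.575,-.125,.26],0,0);plan(o,[.575,-.125,.18],0,-30);plan(o,[.575,-.125,.06],0,-30)
E
```

```text
[0.29591408 0.39920718 0.44883864] [-179.9526611   -44.88634783  -36.46215224] [  84.8  -11.   -20.9   38.4 -103.8  -29.9]
turn [-21.  -41.5  50.7] shift [355.9 256.1 402. ] tcp [ 0.575 -0.125  0.415]
turn [ -7.5 -69.   56.8] shift [317.4 318.5 505.9] tcp [ 0.575 -0.202  0.314]
turn [ -7.5 -69.   56.8] shift [232.7 318.6 590.9] tcp [ 0.575 -0.202  0.194]
```

View pics/side2.png

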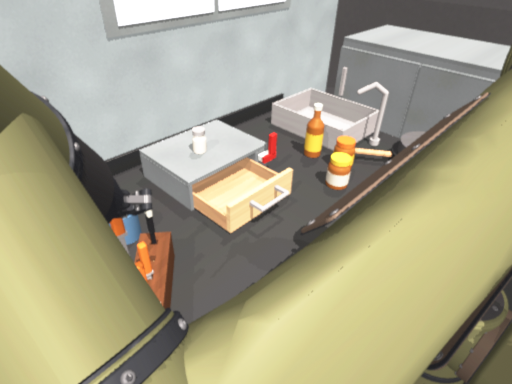

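The drawer is open, the lock is clear and the skewer is held (gap 19 mm). Now I'll carry it over the drawer.

carry_out([
  [[-21,-41.5,50.7],[356,256,382],5],
  [[-21,-41.5,50.7],[356,256,382],5],
  [[-21,-41.5,50.7],[356,256,382],5],
  [[-21,-41.5,50.7],[356,256,382],5],
  [[-21,-41.5,50.7],[356,256,382],5],
  [[-21,-41.5,50.7],[356,256,382],5],
  [[-21,-41.5,50.7],[356,256,382],5],
  [[-21,-41.5,50.7],[356,256,382],5],
  [[-21,-41.5,50.7],[356,256,382],5],
  [[-21,-41.5,50.7],[356,256,382],5],
  [[-21,-41.5,50.7],[356,256,382],5],
  [[-21,-41.5,50.7],[356,256,382],5],
  [[-21,-41.5,50.7],[356,256,402],5],
  [[-21,-41.5,50.7],[356,256,402],5],
])

```text
t: 13.55
tcp_pos: [0.5758, -0.1262, 0.411]
eef_rot: [179.6, -0.0, -90.1]
force: [0.1, -0.0, -1.4]
finger_gap: 0.0193
grasp_force: 58.7
```

```bash
python3 - <<'E'
from plant import *
from h import *
o=get_obs();print(o["tcp_pos"],o["eef_rot"],o["joint_pos"].round(1))
S=capture("side");W=capture("wrist");save(np.hstack([S[80:300,100:356],W[100:320,128:384]]),"pics/c3.png",s=1.5)
plan(o,[.575,-.125,.16],0,-30);plan(o,[.575,-.125,.06],0,-30)
E
```

```text
[ 0.57582866 -0.12620809  0.4110272 ] [ 1.79612914e+02 -4.21985181e-02 -9.01440711e+01] [  7.1   0.9   4.1  -0.  -93.6  -7.3]
turn [  0.3 -30.   -0.2] shift [ 76.2  -0.2 116.9] tcp [ 0.575 -0.202  0.294]
turn [  0.3 -30.   -0.2] shift [ 76.1  -0.8 216.8] tcp [ 0.575 -0.202  0.194]
```

View pics/c3.png

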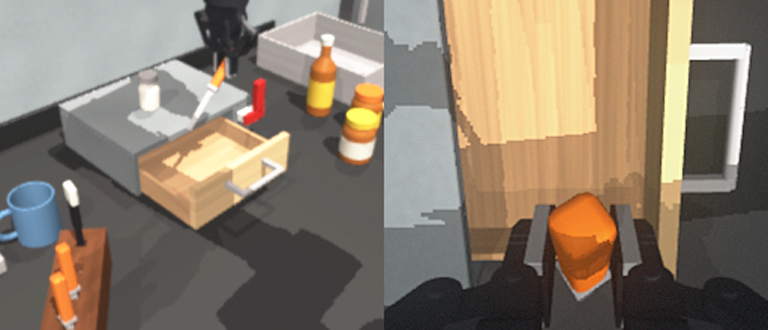

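The skewer is held at 45°, tip towards +y, centred over the drawer. I'll lay it down.

carry_out([
  [[0,-8,0],[20,0,30],5],
  [[0,-16,0],[40,0,60],5],
  [[0,-24,0],[60,0,90],5],
  [[0,-30,0],[76,0,117],5],
  [[0,-30,0],[76,0,147],5],
  [[0,-30,0],[76,0,177],5],
  [[0,-30,0],[76,0,200],5],
  [[0,-30,0],[76,0,214],5],
  [[0,-30,0],[76,0,214],5],
  [[0,-30,0],[76,0,214],40],
  [[0,-30,0],[76,0,214],40],
  [[0,-30,0],[76,0,214],40],
  [[0,-30,0],[76,0,214],40],
  [[0,-30,0],[76,0,214],40],
])

```text
t: 15.05
tcp_pos: [0.5754, -0.2014, 0.2024]
eef_rot: [-179.9, 29.9, -90.0]
force: [0.2, 0.1, 0.8]
finger_gap: 0.04
grasp_force: 0.0
```

carry_out([
  [[0,0,0],[0,0,-40],40],
  [[0,0,0],[0,0,-80],40],
  [[0,0,0],[0,0,-120],40],
  [[0,0,0],[0,0,-160],45],
  [[0,10,0],[0,0,-190],45],
  [[0,20,0],[0,0,-190],45],
  [[0,30,0],[0,0,-190],45],
  [[0,30,0],[0,0,-190],45],
])

```text
t: 15.85
tcp_pos: [0.5753, -0.2956, 0.367]
eef_rot: [-179.9, -0.4, -89.9]
force: [-1.5, 0.7, 0.4]
finger_gap: 0.0452
grasp_force: 0.0
```

```bash
python3 - <<'E'
from plant import *
from h import *
o=get_obs();print(o["tcp_pos"],o["eef_rot"],o["joint_pos"].round(1))
S=capture("side");W=capture("wrist");save(np.hstack([S[80:350,100:300],W[50:320,28:428]]),"pics/c4.png",s=1.3)
S=capture("scene");print(orange(S,(265,215,390,300)))
g=[.425,.301,.137]
plan(o,g,53.6,45,.12)
E
```

```text
[ 0.57527936 -0.29555443  0.36697648] [-179.93717176   -0.41947268  -89.92389761] [ -9.4   9.2   8.2   0.4 -88.9   9.5]
[(np.float64(324.3), np.float64(241.3), 72), (np.float64(341.1), np.float64(241.8), 71)]
turn [ 21.1  41.2 -50.6] shift [-712.6  305.9   30. ] tcp [0.268 0.416 0.331]
```

View pics/c4.png

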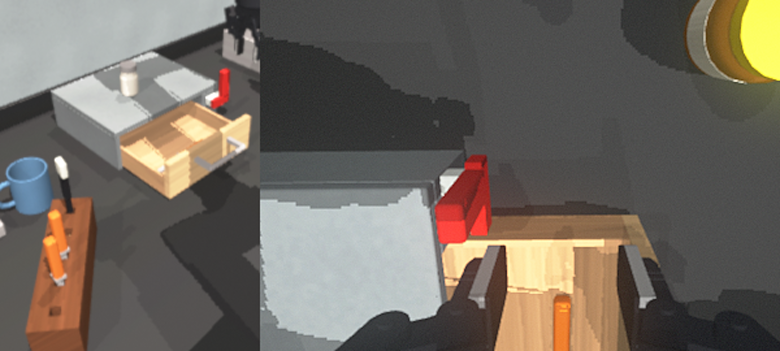

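The first skewer lies flat in the drawer, handle at wrist crop (562,320). Next is the middle one.

carry_out([
  [[6,12,-15],[-210,90,-20],45],
  [[6,12,-15],[-210,90,-20],45],
  [[6,12,-15],[-210,90,-20],45],
  [[6,12,-15],[-210,90,-20],45],
  [[6,12,-15],[-210,90,-20],45],
  [[21.1,41.2,-50.6],[-713,306,27],45],
  [[21.1,41.2,-50.6],[-713,306,27],45],
  [[21.1,41.2,-50.6],[-713,306,27],45],
  [[21.1,41.2,-50.6],[-713,306,27],45],
  [[21.1,41.2,-50.6],[-713,306,27],45],
  [[21.1,41.2,-50.6],[-713,306,27],45],
  [[21.1,41.2,-50.6],[-713,306,27],45],
  [[21.1,41.2,-50.6],[-713,306,27],45],
  [[21.1,41.2,-50.6],[-713,306,27],45],
  [[21.1,41.2,-50.6],[-713,306,27],45],
  [[21.1,41.2,-50.6],[-713,306,27],45],
  [[21.1,41.2,-50.6],[-713,306,27],45],
  [[21.1,41.2,-50.6],[-713,306,27],45],
  [[21.1,41.2,-50.6],[-713,306,27],45],
])

```text
t: 17.9
tcp_pos: [0.2699, 0.4162, 0.3386]
eef_rot: [-179.7, -44.7, -36.8]
force: [0.4, -0.0, 0.2]
finger_gap: 0.0451
grasp_force: 0.0
```

```bash
python3 - <<'E'
from plant import *
from h import *
o=get_obs();print(o["tcp_pos"],o["eef_rot"])
c=calibration("wrist");im=capture("wrist")
print(proj(c,[[.424,.3015,.133],[.463,.271,.133]]).round(0),orange(im,(180,30,330,300)))
plan(o,[.425,.301,.137],53.6,45,.0)
E
```

```text
[0.26986337 0.41622632 0.3386219 ] [-179.68814511  -44.70928801  -36.80521137]
[[262. 196.]
 [263. 149.]] [(np.float64(262.0), np.float64(168.6), 923)]
turn [-0.   0.3 -0.3] shift [ -5.3   0.8 124.2] tcp [0.337 0.366 0.247]
```

carry_out([
  [[0,0,0],[-5,0,40],45],
  [[0,0,0],[-5,0,70],45],
  [[0,0,0],[-5,0,95],45],
  [[0,0,0],[-5,0,122],45],
  [[0,0,0],[-5,0,122],45],
  [[0,0,0],[-5,0,122],5],
  [[0,0,0],[-5,0,122],5],
  [[0,0,0],[-5,0,122],5],
  [[0,0,0],[-5,0,122],5],
  [[0,0,0],[-5,0,122],5],
  [[0,0,0],[-5,0,122],5],
])

```text
t: 19.05
tcp_pos: [0.3356, 0.3689, 0.2497]
eef_rot: [-179.5, -44.8, -36.8]
force: [0.3, 0.4, 5.1]
finger_gap: 0.019
grasp_force: 58.4
```

carry_out([
  [[0,0,0],[10,0,-10],5],
  [[0,0,0],[24,0,-24],5],
  [[0,0,0],[40,0,-40],5],
  [[0,0,0],[60,0,-60],5],
  [[0,0,0],[80,0,-80],5],
  [[0,0,0],[100,0,-100],5],
  [[0,0,0],[120,0,-120],5],
  [[0,0,0],[141,0,-141],5],
  [[0,0,0],[141,0,-141],5],
  [[0,0,0],[141,0,-141],5],
])

```text
t: 20.05
tcp_pos: [0.3357, 0.3671, 0.4482]
eef_rot: [-179.6, -44.7, -36.8]
force: [1.3, -0.8, -0.3]
finger_gap: 0.0191
grasp_force: 58.4
```

```bash
python3 - <<'E'
from plant import *
from h import *
o=get_obs();plan(o,[.598,-.125,.26],0,0)
E
```

```text
turn [-21.1 -41.2  50.6] shift [335.4 240.1 376.6] tcp [ 0.598 -0.125  0.415]
```

carry_out([
  [[-21.1,-41.2,50.6],[335,240,366],5],
  [[-21.1,-41.2,50.6],[335,240,366],5],
  [[-21.1,-41.2,50.6],[335,240,366],5],
  [[-21.1,-41.2,50.6],[335,240,366],5],
  [[-21.1,-41.2,50.6],[335,240,366],5],
  [[-21.1,-41.2,50.6],[335,240,366],5],
  [[-21.1,-41.2,50.6],[335,240,366],5],
  [[-21.1,-41.2,50.6],[335,240,366],5],
  [[-21.1,-41.2,50.6],[335,240,366],5],
  [[-21.1,-41.2,50.6],[335,240,366],5],
  [[-21.1,-41.2,50.6],[335,240,366],5],
  [[-21.1,-41.2,50.6],[335,240,377],5],
  [[-21.1,-41.2,50.6],[335,240,377],5],
  [[-21.1,-41.2,50.6],[335,240,377],5],
])

```text
t: 21.45
tcp_pos: [0.5979, -0.1244, 0.4139]
eef_rot: [179.9, -0.1, -90.0]
force: [-0.0, 0.3, 0.1]
finger_gap: 0.0191
grasp_force: 58.5
```

```bash
python3 - <<'E'
from plant import *
from h import *
o=get_obs();print(o["tcp_pos"],orange(capture("wrist"),(180,180,330,384)))
plan(o,[.598,-.125,.06],0,-30)
E
```

```text
[ 0.59791323 -0.1244093   0.41393697] [(np.float64(264.3), np.float64(286.3), 142), (np.float64(268.8), np.float64(248.4), 37)]
turn [  0.1 -30.1  -0. ] shift [ 77.8  -0.4 219.8] tcp [ 0.598 -0.202  0.194]
```

carry_out([
  [[0,-8,0],[20,0,30],5],
  [[0,-16,0],[40,0,60],5],
  [[0,-24,0],[60,0,90],5],
  [[0,-30,0],[77,0,117],5],
  [[0,-30,0],[77,0,147],5],
  [[0,-30,0],[77,0,177],5],
  [[0,-30,0],[77,0,200],5],
  [[0,-30,0],[77,0,214],5],
  [[0,-30,0],[77,0,214],5],
  [[0,-30,0],[77,0,214],36],
  [[0,-30,0],[77,0,214],36],
  [[0,-30,0],[77,0,214],36],
  [[0,-30,0],[77,0,214],36],
  [[0,-30,0],[77,0,214],36],
])

```text
t: 22.9
tcp_pos: [0.5982, -0.2023, 0.2016]
eef_rot: [-179.9, 29.9, -90.0]
force: [0.0, -1.0, 0.1]
finger_gap: 0.036
grasp_force: 0.0
```

carry_out([
  [[0,0,0],[0,0,-40],36],
  [[0,0,0],[0,0,-80],40],
  [[0,0,0],[0,0,-120],40],
  [[0,0,0],[0,0,-160],45],
  [[0,10,0],[0,0,-190],45],
  [[0,20,0],[0,0,-190],45],
  [[0,30,0],[0,0,-190],45],
  [[0,30,0],[0,0,-190],45],
])

```text
t: 23.7
tcp_pos: [0.5982, -0.2965, 0.3661]
eef_rot: [-179.9, -0.4, -89.9]
force: [-0.0, -0.7, -1.3]
finger_gap: 0.0451
grasp_force: 0.0
```

```bash
python3 - <<'E'
from plant import *
from h import *
o=get_obs();print(o["tcp_pos"])
S=capture("side");W=capture("wrist");save(np.hstack([S[80:350,100:300],W[100:370,78:428]]),"pics/c5.png",s=1.3)
S=capture("scene");print(orange(S,(265,215,390,300)))
plan(o,[.465,.271,.137],53.6,45,.12)
E
```

```text
[ 0.59817702 -0.2965109   0.36611884]
[(np.float64(324.3), np.float64(241.3), 72)]
turn [ 21.1  41.2 -50.6] shift [-683.5  288.8   29.4] tcp [0.308 0.386 0.331]
```

View pics/c5.png

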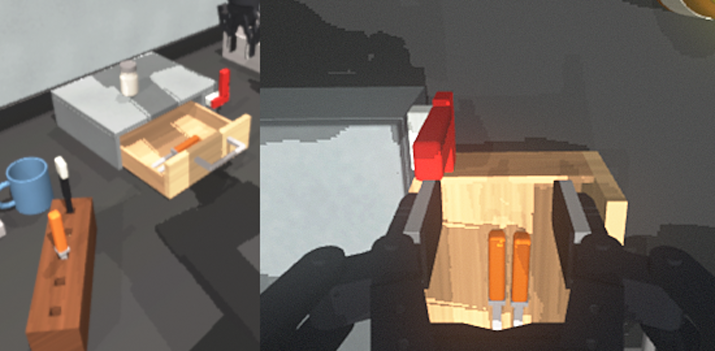

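Two skewers lie side by side in the drawer, at (497,265) and (520,265) in the crop. The last one is still in place.

carry_out([
  [[6,12,-15],[-200,85,-20],45],
  [[6,12,-15],[-200,85,-20],45],
  [[6,12,-15],[-200,85,-20],45],
  [[6,12,-15],[-200,85,-20],45],
  [[6,12,-15],[-200,85,-20],45],
  [[21.1,41.2,-50.6],[-683,289,27],45],
  [[21.1,41.2,-50.6],[-683,289,27],45],
  [[21.1,41.2,-50.6],[-683,289,27],45],
  [[21.1,41.2,-50.6],[-683,289,27],45],
  [[21.1,41.2,-50.6],[-683,289,27],45],
  [[21.1,41.2,-50.6],[-683,289,27],45],
  [[21.1,41.2,-50.6],[-683,289,27],45],
  [[21.1,41.2,-50.6],[-683,289,27],45],
  [[21.1,41.2,-50.6],[-683,289,27],45],
  [[21.1,41.2,-50.6],[-683,289,27],45],
  [[21.1,41.2,-50.6],[-683,289,27],45],
  [[21.1,41.2,-50.6],[-683,289,27],45],
  [[21.1,41.2,-50.6],[-683,289,27],45],
])

```text
t: 25.65
tcp_pos: [0.3094, 0.3861, 0.3375]
eef_rot: [-179.8, -44.7, -36.7]
force: [0.1, 0.2, 0.2]
finger_gap: 0.0451
grasp_force: 0.0
```

```bash
python3 - <<'E'
from plant import *
from h import *
o=get_obs();print(o["tcp_pos"],o["eef_rot"])
c=calibration("wrist");im=capture("wrist")
print(proj(c,[[.463,.271,.133]]).round(0),orange(im,(180,30,330,300)))
plan(o,[.465,.271,.137],53.6,45,.0)
E
```

```text
[0.30935264 0.38610344 0.33747391] [-179.78060703  -44.70200025  -36.70631799]
[[262. 195.]] [(np.float64(261.2), np.float64(191.3), 465)]
turn [-0.   0.3 -0.2] shift [ -4.2   0.3 123.7] tcp [0.377 0.336 0.247]
```

carry_out([
  [[0,0,0],[-4,0,40],45],
  [[0,0,0],[-4,0,70],45],
  [[0,0,0],[-4,0,95],45],
  [[0,0,0],[-4,0,122],45],
  [[0,0,0],[-4,0,122],45],
  [[0,0,0],[-4,0,122],5],
  [[0,0,0],[-4,0,122],5],
  [[0,0,0],[-4,0,122],5],
  [[0,0,0],[-4,0,122],5],
  [[0,0,0],[-4,0,122],5],
  [[0,0,0],[-4,0,122],5],
])

```text
t: 26.8
tcp_pos: [0.3761, 0.3374, 0.2495]
eef_rot: [-179.5, -44.8, -36.8]
force: [-0.8, -0.6, 5.3]
finger_gap: 0.0187
grasp_force: 58.4
```

carry_out([
  [[0,0,0],[10,0,-10],5],
  [[0,0,0],[24,0,-24],5],
  [[0,0,0],[40,0,-40],5],
  [[0,0,0],[60,0,-60],5],
  [[0,0,0],[80,0,-80],5],
  [[0,0,0],[100,0,-100],5],
  [[0,0,0],[120,0,-120],5],
  [[0,0,0],[141,0,-141],5],
  [[0,0,0],[141,0,-141],5],
  [[0,0,0],[141,0,-141],5],
])

```text
t: 27.8
tcp_pos: [0.3761, 0.3355, 0.449]
eef_rot: [-179.5, -44.7, -36.8]
force: [-0.3, -0.3, -0.9]
finger_gap: 0.0192
grasp_force: 58.5
```

```bash
python3 - <<'E'
from plant import *
from h import *
o=get_obs();plan(o,[.62,-.125,.26],0,0)
E
```

```text
turn [-21.2 -41.2  50.6] shift [311.1 225.6 353.5] tcp [ 0.62  -0.125  0.415]
```

carry_out([
  [[-21.2,-41.2,50.6],[285,264,326],5],
  [[-21.2,-41.2,50.6],[285,264,326],5],
  [[-21.2,-41.2,50.6],[285,264,326],5],
  [[-21.2,-41.2,50.6],[285,264,326],5],
  [[-21.2,-41.2,50.6],[285,264,326],5],
  [[-21.2,-41.2,50.6],[285,264,326],5],
  [[-21.2,-41.2,50.6],[285,264,326],5],
  [[-21.2,-41.2,50.6],[285,264,326],5],
  [[-21.2,-41.2,50.6],[285,264,326],5],
  [[-21.2,-41.2,50.6],[285,264,326],5],
  [[-21.2,-41.2,50.6],[285,264,326],5],
  [[-21.2,-41.2,50.6],[285,264,326],5],
  [[-21.2,-41.2,50.6],[285,264,326],5],
])

```text
t: 29.1
tcp_pos: [0.5666, -0.1326, 0.4154]
eef_rot: [179.9, -0.1, -90.0]
force: [-0.6, 1.2, 0.5]
finger_gap: 0.0189
grasp_force: 58.6
```

```bash
python3 - <<'E'
from plant import *
from h import *
o=get_obs();print(o["tcp_pos"],orange(capture("wrist"),(180,180,330,384)))
plan(o,[.556,-.125,.16],0,-30);plan(o,[.556,-.125,.083],0,-30)
E
```

```text
[ 0.56659969 -0.13264092  0.41538494] [(np.float64(260.8), np.float64(268.8), 27), (np.float64(264.5), np.float64(287.8), 132)]
turn [  0.1 -30.1  -0. ] shift [ 69.6  10.4 121.3] tcp [ 0.556 -0.202  0.294]
turn [  0.1 -30.1  -0. ] shift [ 69.5  10.3 198.3] tcp [ 0.556 -0.202  0.217]
```

carry_out([
  [[0,-8,0],[20,4,30],5],
  [[0,-16,0],[40,8,60],5],
  [[0,-24,0],[60,10,90],5],
  [[0,-30,0],[70,10,121],5],
  [[0,-30,0],[70,10,150],5],
  [[0,-30,0],[70,10,180],5],
  [[0,-30,0],[70,10,198],5],
  [[0,-30,0],[70,10,198],5],
  [[0,-30,0],[70,10,198],29],
  [[0,-30,0],[70,10,198],29],
  [[0,-30,0],[70,10,198],29],
  [[0,-30,0],[70,10,198],29],
  [[0,-30,0],[70,10,198],29],
])

```text
t: 30.45
tcp_pos: [0.5567, -0.2036, 0.2185]
eef_rot: [-180.0, 29.9, -90.0]
force: [-1.0, 0.4, 0.4]
finger_gap: 0.0289
grasp_force: 0.0
```

carry_out([
  [[0,0,0],[0,0,-40],29],
  [[0,0,0],[0,0,-80],35],
  [[0,0,0],[0,0,-120],40],
  [[0,0,0],[0,0,-160],45],
  [[0,10,0],[0,0,-190],45],
  [[0,20,0],[0,0,-190],45],
  [[0,30,0],[0,0,-190],45],
  [[0,30,0],[0,0,-190],45],
])

```text
t: 31.25
tcp_pos: [0.5567, -0.2978, 0.3831]
eef_rot: [180.0, -0.5, -90.0]
force: [-0.7, 1.1, -1.0]
finger_gap: 0.0448
grasp_force: 0.0
```

```bash
python3 - <<'E'
from plant import *
from h import *
o=get_obs();print(o["tcp_pos"])
S=capture("side");W=capture("wrist");save(np.hstack([S[80:350,100:300],W[100:370,78:428]]),"pics/c6.png",s=1.3)
plan(o,[.464,-.113,.155],0,0);plan(o,[.464,-.113,.07],0,0)
E
```

```text
[ 0.55672478 -0.29782831  0.38311918]
turn [ 0.  -0.5  0. ] shift [-185.5   92.6   71.7] tcp [ 0.464 -0.113  0.31 ]
turn [ 0.  -0.5  0. ] shift [-186.1   92.6  156.7] tcp [ 0.464 -0.113  0.225]
```

View pics/c6.png

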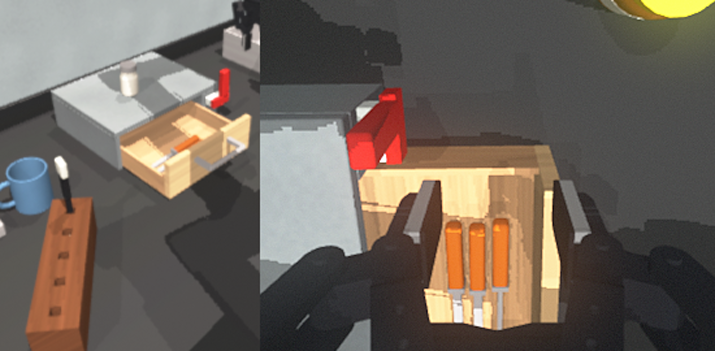

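All three skewers lie flat, at (455,255), (477,258) and (500,253) in the crop, and only the brush is left in the stand. I'll grip the bar and push the drawer shut slowly.

carry_out([
  [[0,-0.5,0],[-60,30,0],30],
  [[0,-0.5,0],[-60,30,0],30],
  [[0,-0.5,0],[-120,60,0],30],
  [[0,-0.5,0],[-120,60,0],30],
  [[0,-0.5,0],[-185,93,0],30],
  [[0,-0.5,0],[-185,93,0],30],
  [[0,-0.5,0],[-185,93,40],30],
  [[0,-0.5,0],[-185,93,80],30],
  [[0,-0.5,0],[-186,93,110],30],
  [[0,-0.5,0],[-186,93,140],30],
  [[0,-0.5,0],[-186,93,157],30],
  [[0,-0.5,0],[-186,93,157],30],
  [[0,-0.5,0],[-186,93,157],3],
  [[0,-0.5,0],[-186,93,157],3],
  [[0,-0.5,0],[-186,93,157],3],
  [[0,-0.5,0],[-186,93,157],3],
  [[0,-0.5,0],[-186,93,157],3],
])

```text
t: 33.05
tcp_pos: [0.4638, -0.1125, 0.2261]
eef_rot: [-180.0, 0.4, -90.0]
force: [-1.1, 0.9, 4.3]
finger_gap: 0.0087
grasp_force: 59.2
```

carry_out([
  [[0,0,0],[0,-7,0],3],
  [[0,0,0],[0,-14,0],3],
  [[0,0,0],[0,-21,0],3],
  [[0,0,0],[0,-29,0],3],
  [[0,0,0],[0,-37,0],3],
  [[0,0,0],[0,-45,0],3],
  [[0,0,0],[0,-53,0],3],
  [[0,0,0],[-1,-61,0],3],
  [[0,0,0],[-1,-69,0],3],
  [[0,0,0],[-1,-77,0],3],
  [[0,0,0],[-1,-85,0],3],
  [[0,0,0],[-1,-93,0],3],
  [[0,0,0],[-1,-101,0],3],
  [[0,0,0],[-2,-109,0],3],
  [[0,0,0],[-2,-117,0],3],
  [[0,0,0],[-2,-125,0],3],
  [[0,0,0],[-2,-131,0],3],
  [[0,0,0],[-2,-136,0],3],
  [[0,0,0],[-2,-139,0],3],
  [[0,0,0],[-2,-139,0],3],
])

```text
t: 35.05
tcp_pos: [0.6033, -0.1107, 0.2261]
eef_rot: [-180.0, 0.4, -90.0]
force: [-0.0, 0.7, 3.8]
finger_gap: 0.0088
grasp_force: 59.4
```

carry_out([
  [[0,0,0],[0,-1,0],3],
  [[0,0,0],[0,-3,0],3],
  [[0,0,0],[0,-3,0],3],
  [[0,0,0],[0,-3,0],3],
])

```text
t: 35.45
tcp_pos: [0.6045, -0.1107, 0.2261]
eef_rot: [179.7, 0.4, -90.0]
force: [-11.0, 2.8, 12.1]
finger_gap: 0.0087
grasp_force: 60.3
```

carry_out([
  [[0,0,0],[0,2,0],26],
  [[0,0,0],[0,2,0],26],
  [[0,0,0],[0,2,0],26],
  [[0,0,0],[0,2,-40],30],
  [[0,0,0],[0,2,-80],40],
  [[0,0,0],[0,2,-120],40],
  [[0,0,0],[0,2,-140],40],
  [[0,0,0],[45,-6,-140],40],
  [[0,0,0],[90,-15,-140],40],
  [[0,0,0],[135,-23,-140],40],
  [[0,0,0],[179,-31,-140],40],
  [[0,0,0],[179,-31,-140],40],
  [[0,0,0],[179,-31,-140],40],
])

```text
t: 36.75
tcp_pos: [0.6367, -0.2918, 0.3625]
eef_rot: [179.9, 0.4, -90.2]
force: [-0.2, -0.1, -0.2]
finger_gap: 0.0399
grasp_force: 0.0
```

```bash
python3 - <<'E'
from plant import *
from h import *
o=get_obs();print(o["tcp_pos"],o["eef_rot"])
W=capture("wrist");save(W,"pics/w7.png")
plan(o,[.6345,-.2895,.13],0,0)
E
```

```text
[ 0.63669665 -0.2917736   0.36248044] [179.85273495   0.40828052 -90.1687609 ]
turn [ 0.1  0.4 -0.2] shift [-1.7  2.  77.5] tcp [ 0.634 -0.29   0.285]
```

View pics/w7.png

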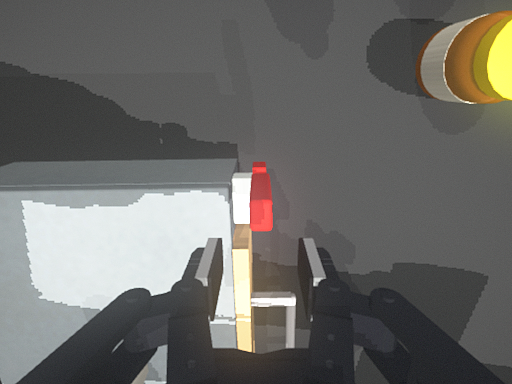

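The drawer ran into its stop (force -11 N in x) and looks flush; the lock tab is at column ~262, row 230. I'll grip it and slide it home.

carry_out([
  [[0,0.4,0],[-1,2,30],40],
  [[0,0.4,0],[-2,2,55],40],
  [[0,0.4,0],[-2,2,77],40],
  [[0,0.4,0],[-2,2,77],40],
  [[0,0.4,0],[-2,2,77],5],
  [[0,0.4,0],[-2,2,77],5],
  [[0,0.4,0],[-2,2,77],5],
  [[0,0.4,0],[-2,2,77],5],
  [[0,0.4,0],[-2,2,77],5],
  [[0,0.4,0],[-2,2,77],5],
])

```text
t: 37.8
tcp_pos: [0.6351, -0.2878, 0.2894]
eef_rot: [-179.8, -0.1, -90.0]
force: [2.8, 3.3, 6.0]
finger_gap: 0.0151
grasp_force: 61.5
```

carry_out([
  [[0,0,0],[-5,0,0],5],
  [[0,0,0],[-10,0,0],5],
  [[0,0,0],[-15,0,0],5],
  [[0,0,0],[-20,0,0],5],
  [[0,0,0],[-25,0,0],5],
  [[0,0,0],[-30,0,0],5],
  [[0,0,0],[-34,0,0],5],
  [[0,0,0],[-36,0,0],5],
  [[0,0,0],[-37,0,0],5],
  [[0,0,0],[-37,0,0],5],
  [[0,0,0],[-37,0,0],5],
])

```text
t: 38.9
tcp_pos: [0.6348, -0.2516, 0.2895]
eef_rot: [-179.9, -0.1, -90.0]
force: [1.7, -0.2, 6.1]
finger_gap: 0.0149
grasp_force: 61.6
```

carry_out([
  [[0,0,0],[-1,0,0],5],
  [[0,0,0],[-2,0,0],5],
  [[0,0,0],[-2,0,0],5],
  [[0,0,0],[-2,0,0],5],
])

```text
t: 39.3
tcp_pos: [0.6347, -0.2509, 0.2896]
eef_rot: [-179.8, -0.3, -90.1]
force: [3.2, -6.4, 4.9]
finger_gap: 0.0149
grasp_force: 61.4
```

carry_out([
  [[0,0,0],[0,0,0],40],
  [[0,0,0],[0,0,0],40],
  [[0,0,0],[0,0,0],40],
  [[0,0,0],[0,0,-40],40],
  [[0,0,0],[0,0,-80],40],
  [[0,0,0],[0,50,-120],40],
  [[0,0,0],[-40,80,-120],40],
  [[0,0,0],[-40,80,-120],40],
  [[0,0,0],[-40,80,-120],40],
])

```text
t: 40.2
tcp_pos: [0.5538, -0.2081, 0.4084]
eef_rot: [-179.9, -0.0, -90.0]
force: [-0.0, -0.5, 0.4]
finger_gap: 0.04
grasp_force: 0.0
```

```bash
python3 - <<'E'
from plant import *
from h import *
S=capture("side");s0=cv2.cvtColor(cv2.imread("pics/side0.png"),cv2.COLOR_BGR2RGB)
save(np.hstack([s0[100:250,80:400],S[100:250,80:400]]),"pics/e.png",s=1.25)
E
```

```text
(no output)
```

View pics/e.png

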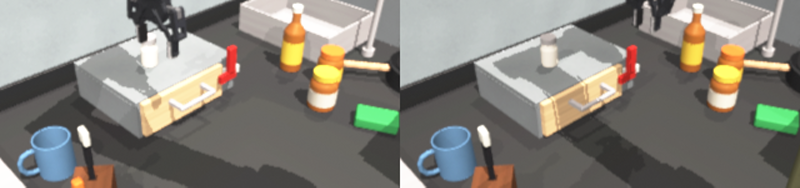

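Compared with the start, the drawer is shut, the lock is home against its stop and the bystanders haven't moved. The arm is clear, so I'm handing in.

```bash
python3 -c "
from plant import *
print(finish_job())"
```

```text
the job is handed in; nothing more can be done
None
```

I've handed the job in: all three skewers found in the stand lie flat in the shut drawer, the lock is home, and the brush and everything else stand where they were; the judge returned no verdict.

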